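# Lock the spring ejector down with its keeper

## Task

The spring ejector on the bench has to be locked down before it is put away. Pick up the loose keeper bar, use it to press the ejector's round plunger down into its barrel in front of the gate's two slots, then keep it pressed while you slide the keeper fully home into both slots and let go, so that the keeper springs up behind the slot lips and traps the plunger. Feel for the slot height, do not force anything, and leave the mushroom, ring cutter and slab where they stand.

Things in the scene. Friction and masses are not known exactly. Their poses are not given: they have to be found in the camera images.
- ejector: The fixture, fixed to the bench: wooden base plate 136 x 132 x 16 mm, on it a dark steel barrel 54 mm across, rim 40 mm above the bench. Origin on the bench under the barrel's axis, z up. Beside the plunger, at y = 36 to 52 mm and -36 to -52 mm, stand the gate's two dark steel claws; between and behind them it is free above the base. The keeper slides in along +x of this frame.
- slot_mouth (a point): Midway between the mouths of the two claw slots, 5 mm before (-x) the plunger's axis; axes as the ejector's. Mouths face -x, 10 mm high. The gate's height is set by screws and NOT measured: the slot floors (equal) lie 45 to 69 mm above the bench, and this point's height (57) tells nothing of it. A keeper too high or too low butts on the claw fronts, its middle 10 mm before this point. Claw tops: 22 mm above the floors.
- keeper_home (a point): Over the spot where the keeper's middle belongs in plan, 13 mm behind (+x) the plunger's axis; its height (57 mm) has no meaning. A lip 4 mm deep hangs at each mouth, its edge 10 mm above the slot floor; behind it the roof is 3 mm higher, so the bar springs up there and cannot slide back. The slots' back stop is 11 mm behind this point, so the 20 mm bar has 3 mm play.
- plunger (a joint): How far the plunger is pushed down, m: 0 is out, 0.038 its bottom stop. The spring pushes back with 4 N plus 0.28 N per mm; its top is greased and slides easily; a dashpot slows it (5 N at 0.1 m/s). It springs out again when let go.
- plunger_top (a point): Centre of the plunger's flat top, 82 mm above the bench when out; the flat head is 44 mm across.
- keeper_mid (a point): The loose keeper, 150 g, standing on the bench: a flat steel bar 20 mm (x) x 110 mm (y) x 8 mm (z) with an upright wooden tab in its middle, 12 mm (x) x 32 mm (y), from the bar's top to 52 mm above the bar's underside. The point is 26 mm above the underside, in the middle. The axes are those of the bar, z up; it is the same both ways round. Grip the tab across its 12 mm.
- mushroom: A clay mushroom, 62 mm across, 60 mm tall, loose bystander; origin under it.
- ring_cutter: A metal ring cutter, 69 mm across, 31 mm tall, loose bystander; origin under it.
- bean_slab: A flat clay slab 84 x 139 x 23 mm, loose bystander; origin under it.

How it is judged:
By the outcome, as a careful person would: the job done as asked, in the order asked, and still so for the second after the job is handed in, with the robot touching nothing.
It also fails if it takes over 72 s, if anything falls off the work surface, if the arm or the gripper's body presses on something with over 40 N, if the wrist force passes 120 N, or if a joint passes its speed limit or range.

## Robot

A 6-joint arm with a two-finger parallel gripper is mounted at the origin on the work surface; the furniture and walls round the work are solid. World frame = base frame: x ahead of the robot, y to its left, z up, the work surface at z = 0. Lengths are in m, angles in rad, forces in N, time in s.
With the tool pointing down it reaches from about 0.35 to 0.975 m from the base axis. Payload 7.1 kg.
Tool frame: the origin (TCP) lies at the very end of the fingers, on their centre line; the grasp point (between the pads) lies 19 mm behind it; z points along the fingers, y is the line along which they close (so a half turn about z gives the same grasp; the last joint's range is limited). The gripper opens to 88 mm and grips with 3 to 60 N. Pads are 20 mm wide; open, the fingers measure 115 mm over their backs; the gripper's body (75 mm by 178 mm) begins 61 mm behind the grasp point.
Start: joints at [-1.295, 0.423, 1.63, -0, 1.089, -0.019], TCP at [0.182, -0.598, 0.223] pointing down, gripper open.
Joint ranges: [-3, 3], [-0.9, 2.11], [0.09, 2.58], [-1.31, 4.45], [0.11, 2.69], [-2.54, 2.54]. Speed limits (rad/s): [2.39, 2.39, 3.01, 3.14, 3.14, 3.14].

## Interface

Orientations are given as [roll, pitch, yaw] about the fixed x, y, z axes, in that order (R = Rz(yaw) Ry(pitch) Rx(roll)).
In Python, from plant import env gives the robot as it stands. The module is installed in compiled form; this text tells all that it offers.
- The arm moves only by the shell command python3 -m crank 'ROWS' [FORCE]. ROWS is JSON, a list of rows, each a list of 3 entries, a list of its own where there are three numbers: the closure in counts, from 0 (fully open) to 255 (shut), then the shift along the world's x, y, z in mm, then the turn, a rotation vector about the world's x, y, z in degrees. A call has 1 to 12 rows; each row shifts and turns the commanded pose from where the row before left it; what a row does not reach is not made up. A row lasts 1/8 s, in which the tool goes at most 62.5 mm and 10.7 degrees, less where a joint would pass 70% of its speed; a pose out of reach is approached as far as the arm can. A call with a gripper value outside its range is refused whole. The fingers move at their own pace and stop on an object; FORCE is the grip in N (left out, the last holds). Time passes only in rows, so rows that do not move let the fingers close. It gives the time, the measured TCP pose, the force, the opening and the grip force at its end, in the units of the state.
- env.sense(): the state, without advancing time (a new reading comes with each control period).
- env.read_camera(name): name is "scene" or "top" or "wrist"; returns a dict with "color" (420x560x3 uint8, blue, green, red), "intrinsics" (3x3 intrinsics, pixels), "D" ([k1, k2, p1, p2, k3] as OpenCV has them; the pictures are not rectified), "R" (3x3) and "t" (3): a world point X has camera coordinates R X + t; the wrist camera has in their place "T_tool_cam" (4x4, takes a point from camera to tool coordinates, whose origin is the TCP and whose axes are the flange's). Camera axes: x right, y down, z forward; pixel columns grow to the right and rows downward; lengths in m; the calibration is good to about 2 mm. A picture is of the moment at which its call begins: read the wrist's pose just before it. There is no depth.
- env.close_job(): hands the job in; it is judged then, once.
The state is a dict: "t": time; "qpos": joint angles; "qd": joint speeds; "joint_efforts": joint torques, N m; "ee_pos": TCP position; "orientation": TCP orientation; "wrist_force": force on the tool from outside, world axes, zero at the start; "torque": the same for the moment, N m; "grip_width": opening from 0.0 (shut) to 1.0 (fully open); "grip_force": force on a finger pad.
Only numpy, scipy, OpenCV 4.12 (cv2) and the standard library are available. Lean on these libraries where they do the work, as an engineer would, in place of code of your own. Each camera call takes 0.05 s, during which the arm holds its last target. There are 200 camera calls.

## Working session

There is one attempt and no reset: what is moved stays moved. The work goes in short steps, Python scripts to look and compute and a shell command to move; the robot and the scene stay as the last step left them, time stands still between calls to the robot, and variables do not carry over. Pictures are saved under pics/ and viewed, at most 10 in all, crops included, and the job is handed in when it is done.

```bash
mkdir -p pics; ls; python3 - <<'E'
from plant import env
import cv2,numpy as np
s=env.sense();print(s)
for n in("top","scene"):
    c=env.read_camera(n);cv2.imwrite(f"pics/{n}0.png",c["color"])
    np.savez(f"{n}0.npz",**c);print(n,c["intrinsics"].tolist(),c["D"],c["R"].tolist(),c["t"])
E
```

```text
pics
{'t': 0.0, 'qpos': array([-1.29500541e+00,  4.23856708e-01,  1.63069866e+00,  1.72706901e-05,
        1.08862363e+00, -1.90078178e-02]), 'qd': array([ 7.94918554e-05, -7.68569449e-04,  1.14398262e-04, -2.93513744e-04,
       -1.88977033e-05,  8.82245962e-04]), 'joint_efforts': array([ 2.29672414e-04, -5.44631875e+01, -2.73667413e+01,  6.44427328e-02,
        2.28093902e-02, -1.37008428e-04]), 'ee_pos': array([ 0.18146032, -0.59747855,  0.2218884 ]), 'orientation': array([-3.14000688e+00, -4.54373140e-05,  2.94790682e-01]), 'wrist_force': array([0.94312527, 0.35734082, 0.12222716]), 'torque': array([-0.03307326,  0.04469068,  0.02087652]), 'grip_force': 0.0, 'grip_width': 0.9984762576354365}
top [[486.19292111058985, 0.0, 277.1634283084642], [0.0, 486.19292111058985, 207.95939931028278], [0.0, 0.0, 1.0]] [-0.02986603  0.          0.          0.          0.        ] [[0.01353485002891262, -0.9999036918996844, -0.00306834810217112], [-0.996458094238329, -0.013233380437929926, -0.08304302540913791], [0.08299442307536425, 0.004181455197209102, -0.9965412390718316]] [-0.11342689  0.52424066  1.14815978]
scene [[403.3935695675302, 0.0, 279.916727538567], [0.0, 403.3935695675302, 203.7436406976289], [0.0, 0.0, 1.0]] [-0.04077066  0.          0.          0.          0.        ] [[-0.8483988009230334, -0.528954154930452, 0.020663411484312676], [-0.36190475859843263, 0.5510934942323886, -0.751878252324501], [0.38632165393124024, -0.645370794657263, -0.6589780854529862]] [0.38770809 0.29972812 0.64872301]
```

View pics/top0.png

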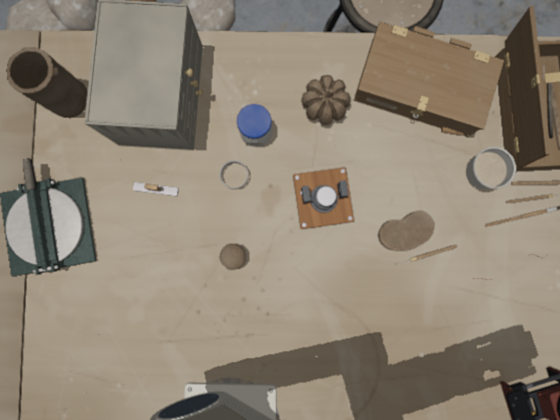

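View pics/scene0.png

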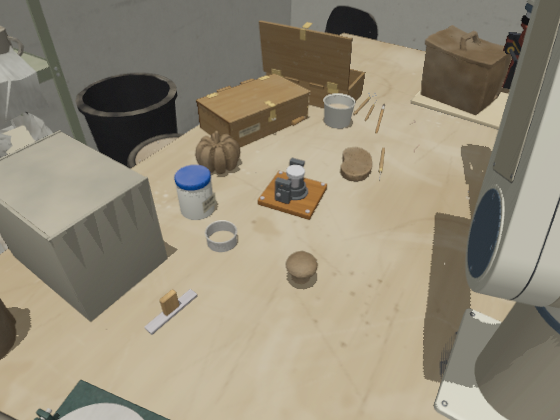

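The top view shows the keeper near (156,188), the ejector's base plate near (324,197) with the plunger at (325,196) and claws at (307,195) and (343,189), ring cutter (235,175), mushroom (233,257) and slab (407,230). The scene view shows the keeper at (172,312) and the ejector at (293,190). Next I'll segment and measure.

```bash
cat >h.py <<'E'
import cv2,numpy as np
def ray(c,uv):
    p=cv2.undistortPoints(np.array(uv,float).reshape(-1,1,2),c["intrinsics"],c["D"]).reshape(-1,2)
    d=np.c_[p,np.ones(len(p))]@c["R"]; o=-c["R"].T@c["t"]; return o,d
def plane(c,uv,z):
    o,d=ray(c,uv); return o+d*((z-o[2])/d[:,2])[:,None]
def big(m): 
    k=max(cv2.findContours(m,cv2.RETR_EXTERNAL,cv2.CHAIN_APPROX_NONE)[0],key=cv2.contourArea); return k.reshape(-1,2)
def proj(c,X):
    return cv2.projectPoints(np.array(X,float).reshape(-1,1,3),cv2.Rodrigues(np.array(c["R"]))[0],c["t"],c["intrinsics"],c["D"])[0].reshape(-1,2)
E
python3 - <<'E'
from h import *
c=np.load("top0.npz");im=c["color"]
def sub(x0,y0,x1,y1,f):
    hsv=cv2.cvtColor(im[y0:y1,x0:x1],cv2.COLOR_BGR2HSV); return big(f(hsv.astype(int)).astype(np.uint8)*255)+[x0,y0]
# base plate: saturated wood
k=sub(285,155,365,240,lambda h:(h[...,1]>110)&(h[...,2]>60))
P=plane(c,k,.016)[:,:2]; r=cv2.minAreaRect((P*1000).astype(np.float32)); print("base",r)
# keeper bar: bright, unsaturated
k=sub(125,175,190,205,lambda h:(h[...,1]<45)&(h[...,2]>150))
P=plane(c,k,.008)[:,:2]; print("bar",cv2.minAreaRect((P*1000).astype(np.float32)))
k=sub(310,180,342,212,lambda h:(h[...,1]<60)&(h[...,2]>170))
P=plane(c,k,.082)[:,:2]; print("plunger",cv2.minEnclosingCircle((P*1000).astype(np.float32)))
a=cv2.resize(im[160:236,285:365],None,fx=7,fy=7,interpolation=cv2.INTER_CUBIC)
b=cv2.resize(np.load("scene0.npz")["color"][150:220,250:335],None,fx=6,fy=6,interpolation=cv2.INTER_CUBIC)
d=cv2.resize(im[172:206,125:190],None,fx=3.3,fy=3.3)
o=np.zeros((540,800,3),np.uint8); 
a=cv2.resize(a,(400,380)); b=cv2.resize(b,(400,330)); o[:380,:400]=a;o[:330,400:]=b;o[400:400+d.shape[0],:d.shape[1]]=d
cv2.imwrite("pics/z.png",o)
E
```

```text
base ((552.8646240234375, -216.80032348632812), (131.43344116210938, 127.74488830566406), 8.907150268554688)
bar ((560.9899291992188, 187.90066528320312), (56.68467330932617, 157.34422302246094), 0.7510297894477844)
plunger ((550.1453247070312, -217.7180633544922), 21.202852249145508)
```

View pics/z.png

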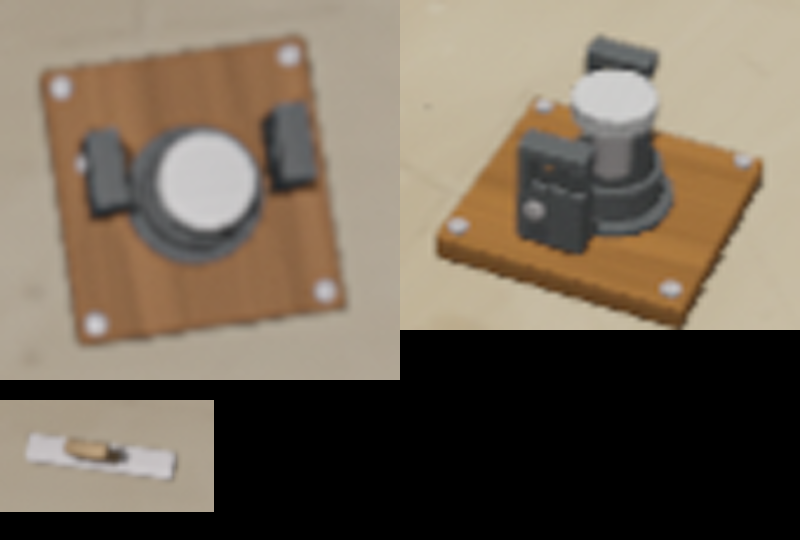

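The crops show the claws displaced to image-up of the plunger. So the ejector's +x is about world +x, with a yaw of about +9°. The bar mask was too loose, so I'll redo it and get a rough claw-top height from the scene view.

```bash
python3 - <<'E'
from h import *
c=np.load("top0.npz");im=c["color"].astype(int);s=np.load("scene0.npz")
sub=im[172:206,125:190]; hsv=cv2.cvtColor(sub.astype(np.uint8),cv2.COLOR_BGR2HSV).astype(int)
print(np.median(hsv.reshape(-1,3),0),hsv[14,12],hsv[18,50],hsv[14,27])
m=((hsv[...,1]<35)&(hsv[...,2]>165)).astype(np.uint8)*255
m=cv2.morphologyEx(m,cv2.MORPH_CLOSE,np.ones((5,5)))
k=big(m)+[125,172];P=plane(c,k,.008)[:,:2];r=cv2.minAreaRect((P*1000).astype(np.float32));print("bar",r)
# scene
im2=s["color"];hs=cv2.cvtColor(im2[280:340,135:210],cv2.COLOR_BGR2HSV).astype(int)
m=cv2.morphologyEx(((hs[...,1]<45)&(hs[...,2]>120)).astype(np.uint8)*255,cv2.MORPH_CLOSE,np.ones((5,5)))
k=big(m)+[135,280];P=plane(s,k,.008)[:,:2];print("bar scene",cv2.minAreaRect((P*1000).astype(np.float32)),k.min(0),k.max(0))
# plunger in scene
hs=cv2.cvtColor(im2[160:192,280:310],cv2.COLOR_BGR2HSV).astype(int)
# coarse claw heights
a=np.radians(8.9);R=np.array([[np.cos(a),-np.sin(a)],[np.sin(a),np.cos(a)]])
o=np.array([.550,-.2177])
for n,e,px in (("front outer +y",(-.005,.052),(595,150)),("back outer +y",(.026,.052),(525,133)),("-y front? right top",(-.005,-.036),(657,48))):
    w=o+R@np.array(e); u=250+(px[0]-400)/400*85; v=150+px[1]/330*70
    zs=np.arange(.04,.12,.002);q=proj(s,[[*w,z] for z in zs]);i=np.argmin(np.hypot(*(q-[u,v]).T));print(n,zs[i],q[i],(u,v))
print("plunger top proj",proj(s,[[*o,.082]]), "crop center px",250+(614-400)/400*85,150+85/330*70)
E
```

```text
[ 18.  45. 171.] [174   7 196] [168   6 200] [ 17  84 180]
bar ((570.7080078125, 194.5830078125), (110.54426574707031, 21.87841033935547), 83.35578918457031)
bar scene ((569.8692016601562, 195.71351623535156), (110.76432800292969, 24.07246208190918), 83.20166778564453) [144 289] [197 334]
front outer +y 0.08400000000000005 [289.78347132 181.60967762] (291.4375, 181.8181818181818)
back outer +y 0.08400000000000005 [277.15061208 178.10994857] (276.5625, 178.21212121212122)
-y front? right top 0.08600000000000005 [303.51617202 160.37568987] (304.6125, 160.1818181818182)
plunger top proj [[296.05939634 169.29938245]] crop center px 295.475 168.03030303030303
```

The bar is consistent in both views: centre (570,195) mm, yaw −6.7°. The claw tops are at about 84 mm, so the slot floor is roughly 62 mm. I'm moving above the keeper.

```bash
python3 -m crank '[[0,[25,50,0],[0,0,5.5]],[0,[25,50,0],[0,0,5.5]],[0,[25,50,0],[0,0,5.5]],[0,[25,50,0],[0,0,5.5]],[0,[25,50,0],[0,0,5.5]],[0,[25,50,0],[0,0,5.5]],[0,[25,50,0],[0,0,5.5]],[0,[25,50,0],[0,0,5.5]],[0,[25,50,0],[0,0,5.5]],[0,[25,50,0],[0,0,5.5]],[0,[25,50,0],[0,0,5.5]],[0,[25,50,0],[0,0,5.5]]]' 60 && python3 -m crank '[[0,[22,48,-15],[0,0,0.4]],[0,[22,48,-15],[0,0,0]],[0,[22,48,-15],[0,0,0]],[0,[22,48,-15],[0,0,0]],[0,[0,0,0],[0,0,0]]]'
```

```text
t: 1.6
ee_pos: [0.4821, 0.0038, 0.2226]
orientation: [-3.142, 0.0, 1.45]
wrist_force: [0.8, -1.0, -0.6]
grip_width: 1.001
grip_force: 0.0
t: 2.22
ee_pos: [0.5698, 0.1968, 0.1609]
orientation: [-3.14, 0.0, 1.457]
wrist_force: [-1.1, -1.6, -0.4]
grip_width: 1.001
grip_force: 0.0
```

```bash
cat >>h.py <<'E'
from scipy.spatial.transform import Rotation as Ro
def wrist(env):
    s=env.sense(); c=dict(env.read_camera("wrist")); T=np.array(c["T_tool_cam"])
    W=np.eye(4);W[:3,:3]=Ro.from_euler("xyz",s["orientation"]).as_matrix();W[:3,3]=s["ee_pos"]
    M=np.linalg.inv(W@T); c["R"]=M[:3,:3];c["t"]=M[:3,3]; return s,c
E
python3 - <<'E'
from plant import env
from h import *
s,c=wrist(env);im=c["color"];cv2.imwrite("pics/w1.png",im)
hs=cv2.cvtColor(im,cv2.COLOR_BGR2HSV).astype(int)
print(proj(c,[[.570,.195,.008],[.570,.195,.052]]))
m=((hs[...,1]<35)&(hs[...,2]>150)).astype(np.uint8)*255
m=cv2.morphologyEx(m,cv2.MORPH_CLOSE,np.ones((9,9)))
k=big(m);print(cv2.minAreaRect((plane(c,k,.008)[:,:2]*1000).astype(np.float32)),cv2.boundingRect(k))
E
```

```text
[[277.61769778 193.05279872]
 [277.56243531 207.502796  ]]
((575.983154296875, 221.2953643798828), (53.62010955810547, 19.362049102783203), 83.12799072265625) (270, 133, 23, 61)
```

View pics/w1.png

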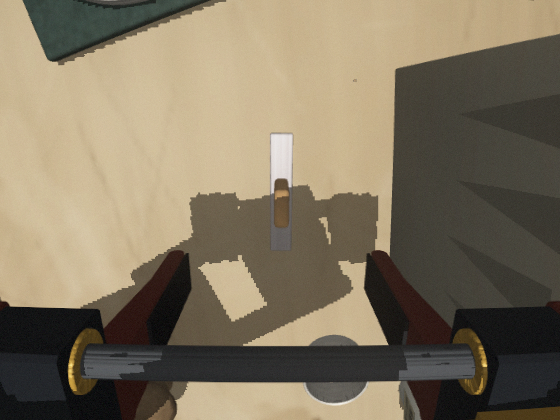

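The wrist view shows the bar at columns 271–292, rows 133–250, with the tab centred near (281,203). The grey box base is at column 395, about 107 mm in +x.

```bash
python3 - <<'E'
from plant import env
from h import *
s,c=wrist(env)
P=plane(c,[[271,133],[292.5,133],[270.5,250],[291.5,250],[281.5,191.5],[395,70],[390,260]],.008)*1000
print(P.round(1)); print(np.hypot(*(P[0]-P[2])[:2]),np.hypot(*(P[0]-P[1])[:2]));print(s["ee_pos"])
E
```

```text
[[569.8 247.    8. ]
 [588.2 244.9   8. ]
 [556.1 138.1   8. ]
 [576.  135.8   8. ]
 [572.9 194.1   8. ]
 [678.4 287.3   8. ]
 [669.8 114.1   8. ]]
109.81668827370093 18.55840106643137
[0.56913741 0.195069   0.16142771]
```

```bash
python3 -m crank '[[0,[2.5,-2,-40],[0,0,0]],[0,[0,0,-40],[0,0,0]],[0,[0,0,-37],[0,0,0]],[0,[0,0,-20],[0,0,0]],[0,[0,0,-10],[0,0,0]],[0,[0,0,0],[0,0,0]],[0,[0,0,0],[0,0,0]]]' 60 && python3 -m crank '[[255,[0,0,0],[0,0,0]],[255,[0,0,0],[0,0,0]],[255,[0,0,0],[0,0,0]],[255,[0,0,0],[0,0,0]],[255,[0,0,0],[0,0,0]],[255,[0,0,0],[0,0,0]],[255,[0,0,0],[0,0,0]],[255,[0,0,0],[0,0,0]]]'
```

```text
t: 3.2
ee_pos: [0.573, 0.1922, 0.0169]
orientation: [3.14, -0.001, 1.454]
wrist_force: [-0.2, -0.8, -0.3]
grip_width: 1.003
grip_force: 0.0
t: 4.2
ee_pos: [0.5721, 0.192, 0.0156]
orientation: [-3.142, -0.0, 1.454]
wrist_force: [1.0, -0.1, -0.1]
grip_width: 0.135
grip_force: 60.0
```

Gripped: 11.9 mm is the tab's width. Lifting and carrying to a hover before the gate.

```bash
python3 -m crank '[[255,[0,0,40],[0,0,0]],[255,[0,0,50],[0,0,0]],[255,[0,0,45],[0,0,0]],[255,[-5,-51.5,0],[0,0,2]],[255,[-5,-51.5,0],[0,0,2]],[255,[-5,-51.5,0],[0,0,2]],[255,[-5,-51.5,0],[0,0,2]],[255,[-5,-51.5,0],[0,0,2]],[255,[-5,-51.5,0],[0,0,2]],[255,[-5,-51.5,0],[0,0,2]],[255,[-6,-51.5,0],[0,0,1.6]],[255,[0,0,0],[0,0,0]]]' && python3 - <<'E'
from plant import env
from h import *
s,c=wrist(env);print(s);cv2.imwrite("pics/w2.png",c["color"])
a=np.radians(8.9);R=np.array([[np.cos(a),-np.sin(a)],[np.sin(a),np.cos(a)]]);o=np.array([.5505,-.2175])
print(proj(c,[[*(o+R@np.array(e)),z] for e,z in (((-.005,.036),.084),((-.005,.052),.084),((-.005,-.036),.084),((0,0),.082))]).round(0).tolist())
E
```

```text
t: 5.7
ee_pos: [0.5306, -0.2231, 0.1506]
orientation: [3.141, 0.001, 1.722]
wrist_force: [0.1, -0.4, -1.3]
grip_width: 0.135
grip_force: 60.0
{'t': 5.7, 'qpos': array([-4.18472847e-01,  4.44225667e-01,  1.79287064e+00, -4.84556703e-04,
        9.04063399e-01, -5.69142909e-01]), 'qd': array([ 0.06077747, -0.0088595 ,  0.0255992 ,  0.02107258,  0.0061882 ,
        0.04524345]), 'joint_efforts': array([-1.96786545e+00, -5.19909525e+01, -2.42123687e+01, -2.30740928e-01,
       -1.20416185e-02, -5.35412673e-01]), 'ee_pos': array([ 0.53055209, -0.22306407,  0.15057206]), 'orientation': array([3.14143328e+00, 5.54161237e-04, 1.72176592e+00]), 'wrist_force': array([ 0.07526516, -0.42248189, -1.33886524]), 'torque': array([-0.01973862, -0.10227591,  0.01954205]), 'grip_force': 59.999059438705444, 'grip_width': 0.13468776283049966}
[[301.0, 167.0], [301.0, 142.0], [299.0, 268.0], [307.0, 219.0]]
```

View pics/w2.png

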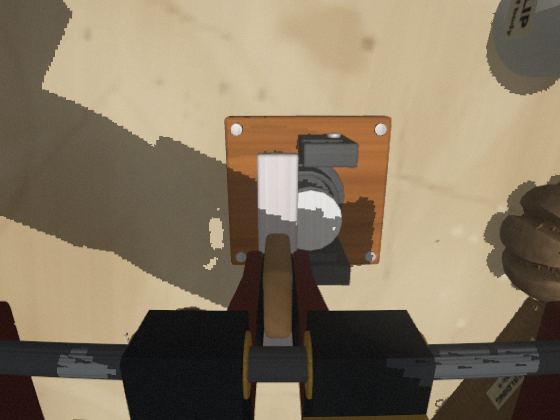

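The wrist view shows the +y claw's front edge at column 302, rows 143–165 (predicted 301, 142–167), and the plunger's right edge at 342. The pose estimate agrees. The bar's far end is at (258–298, 153).

```bash
python3 - <<'E'
from plant import env
from h import *
s,c=wrist(env);print(s["ee_pos"],s["orientation"],s["wrist_force"])
a=np.radians(8.9);R=np.array([[np.cos(a),-np.sin(a)],[np.sin(a),np.cos(a)]]);o=np.array([.5505,-.2175])
for uv,z in (([[258,153.5],[298,153.5],[257.5,220],[297.5,210]],s["ee_pos"][2]-.007),([[302,165],[302,143]],.084),([[227,117],[390,117],[231,265],[381,265]],.016)):
    print(((plane(c,uv,z)[:,:2]-o)@R*1000).round(1).tolist())
print("tcp in ejector",((s["ee_pos"][:2]-o)@R*1000).round(1))
E
```

```text
[ 0.53053129 -0.2212418   0.15041265] [-3.14127308e+00 -3.63712151e-04  1.72264529e+00] [ 0.33036689  0.10262898 -1.51344867]
[[-29.0, 55.9], [-10.2, 55.8], [-29.9, 22.8], [-10.1, 27.9]]
[[-4.2, 39.3], [-4.4, 53.4]]
[[-60.4, 66.0], [71.0, 65.9], [-62.7, -64.9], [74.3, -65.6]]
tcp in ejector [-20.3  -0.6]
```

Measurements agree with the given geometry. Now I'll feel for the claw tops gently with the bar ends (floor = top − 22).

```bash
python3 -m crank '[[255,[11,1.7,0],[0,0,0]],[255,[0,0,-20],[0,0,0]],[255,[0,0,-15],[0,0,0]],[255,[0,0,-8],[0,0,0]],[255,[0,0,0],[0,0,0]],[255,[0,0,0],[0,0,0]]]'; for i in 1; do python3 -m crank '[[255,[0,0,-1],[0,0,0]],[255,[0,0,-1],[0,0,0]]]'; python3 -m crank '[[255,[0,0,-1],[0,0,0]],[255,[0,0,0],[0,0,0]]]';python3 -m crank '[[255,[0,0,-1],[0,0,0]],[255,[0,0,0],[0,0,0]]]'; done
```

```text
t: 6.55
ee_pos: [0.5425, -0.2184, 0.1081]
orientation: [3.141, 0.0, 1.726]
wrist_force: [-1.0, 0.2, -0.9]
grip_width: 0.135
grip_force: 60.0
t: 6.8
ee_pos: [0.5423, -0.2185, 0.106]
orientation: [3.141, 0.0, 1.726]
wrist_force: [0.2, 0.1, -1.0]
grip_width: 0.135
grip_force: 60.0
t: 7.05
ee_pos: [0.542, -0.2184, 0.1046]
orientation: [-3.142, -0.0, 1.726]
wrist_force: [-0.4, -0.4, -1.1]
grip_width: 0.135
grip_force: 60.0
t: 7.3
ee_pos: [0.542, -0.2183, 0.1036]
orientation: [-3.141, -0.0, 1.726]
wrist_force: [1.2, -0.2, -0.5]
grip_width: 0.132
grip_force: 60.0
```

```bash
python3 -m crank '[[255,[0,0,-1],[0,0,0]],[255,[0,0,0],[0,0,0]]]'; python3 -m crank '[[255,[0,0,-1],[0,0,0]],[255,[0,0,0],[0,0,0]]]';python3 -m crank '[[255,[0,0,-1],[0,0,0]],[255,[0,0,0],[0,0,0]]]';python3 -m crank '[[255,[0,0,-1],[0,0,0]],[255,[0,0,0],[0,0,0]]]'
```

```text
t: 7.55
ee_pos: [0.542, -0.2183, 0.1026]
orientation: [-3.141, -0.0, 1.726]
wrist_force: [0.0, 0.2, -1.1]
grip_width: 0.133
grip_force: 60.0
t: 7.8
ee_pos: [0.542, -0.2183, 0.1016]
orientation: [-3.141, -0.0, 1.726]
wrist_force: [0.3, 0.3, -1.0]
grip_width: 0.137
grip_force: 60.0
t: 8.05
ee_pos: [0.542, -0.2183, 0.1006]
orientation: [-3.141, -0.0, 1.726]
wrist_force: [0.5, 0.1, -1.4]
grip_width: 0.13
grip_force: 60.0
t: 8.3
ee_pos: [0.542, -0.2183, 0.0996]
orientation: [-3.141, -0.0, 1.726]
wrist_force: [0.1, -0.7, -0.5]
grip_width: 0.132
grip_force: 60.0
```

```bash
for z in 1; do python3 -m crank '[[255,[0,0,-1],[0,0,0]],[255,[0,0,0],[0,0,0]]]'; python3 -m crank '[[255,[0,0,-1],[0,0,0]],[255,[0,0,0],[0,0,0]]]';python3 -m crank '[[255,[0,0,-1],[0,0,0]],[255,[0,0,0],[0,0,0]]]'; done | grep -E "ee|wrist"
```

```text
ee_pos: [0.5421, -0.2183, 0.0986]
wrist_force: [-0.4, -0.2, -1.3]
ee_pos: [0.5422, -0.2183, 0.0977]
wrist_force: [-0.3, 0.2, -1.2]
ee_pos: [0.5422, -0.2183, 0.0968]
wrist_force: [-1.8, -0.1, 2.4]
```

Contact of about 3.7 N at TCP 96.8 mm is the plunger's preload at 82 mm, so TCP is about 15 mm above the underside. The claw tops are lower, so I continue.

```bash
for z in 1; do python3 -m crank '[[255,[0,0,-1],[0,0,0]],[255,[0,0,0],[0,0,0]]]'; python3 -m crank '[[255,[0,0,-1],[0,0,0]],[255,[0,0,0],[0,0,0]]]';python3 -m crank '[[255,[0,0,-1],[0,0,0]],[255,[0,0,0],[0,0,0]]]'; done | grep -E "ee|wrist"
```

```text
ee_pos: [0.5422, -0.2184, 0.0957]
wrist_force: [-0.6, 0.3, 2.1]
ee_pos: [0.5422, -0.2184, 0.0947]
wrist_force: [-1.0, 0.0, 3.8]
ee_pos: [0.5422, -0.2184, 0.0936]
wrist_force: [-1.4, 0.4, 3.1]
```

```bash
for z in 1; do python3 -m crank '[[255,[0,0,-1],[0,0,0]],[255,[0,0,0],[0,0,0]]]'; python3 -m crank '[[255,[0,0,-1],[0,0,0]],[255,[0,0,0],[0,0,0]]]'; done | grep -E "ee|wrist"
```

```text
ee_pos: [0.5422, -0.2184, 0.0927]
wrist_force: [-0.7, 0.2, 3.2]
ee_pos: [0.5422, -0.2184, 0.0926]
wrist_force: [-3.3, 1.4, 12.9]
```

```bash
for z in 1; do python3 -m crank '[[255,[0,0,-1],[0,0,0]],[255,[0,0,0],[0,0,0]]]'; python3 -m crank '[[255,[0,0,-1],[0,0,0]],[255,[0,0,0],[0,0,0]]]'; done | grep -E "ee|wrist"
```

```text
ee_pos: [0.5423, -0.2184, 0.0925]
wrist_force: [-6.5, 2.1, 21.0]
ee_pos: [0.5423, -0.2184, 0.0925]
wrist_force: [-9.6, 4.1, 31.1]
```

The claw tops are at TCP 92.6 mm, so the slot centre is at TCP ≈ 92.6 − 22 + 1 = 71.6 mm. I'm backing off and pressing the plunger in front of the slots.

```bash
python3 -m crank '[[255,[0,0,6],[0,0,0]],[255,[-12,-1.9,0],[0,0,0]],[255,[0,0,0],[0,0,0]],[255,[0,0,-4],[0,0,0]],[255,[0,0,-4],[0,0,0]],[255,[0,0,-4],[0,0,0]],[255,[0,0,-4],[0,0,0]],[255,[0,0,-4],[0,0,0]],[255,[0,0,-4],[0,0,0]],[255,[0,0,0],[0,0,0]],[255,[0,0,0],[0,0,0]]]'; python3 - <<'E'
from plant import env
print(env.sense()["torque"])
E
```

```text
t: 12.18
ee_pos: [0.5294, -0.2203, 0.0715]
orientation: [-3.14, -0.0, 1.726]
wrist_force: [-3.7, -1.1, 9.1]
grip_width: 0.135
grip_force: 60.0
[-0.23559316  0.46339723  0.00542615]
```

Pressed, with the spring force as expected. Sliding forward gently.

```bash
python3 -m crank '[[255,[2,0.3,0],[0,0,0]],[255,[2,0.3,0],[0,0,0]],[255,[1,0.2,0],[0,0,0]],[255,[1,0.15,0],[0,0,0]],[255,[0,0,0],[0,0,0]]]'; python3 -m crank '[[255,[1,0.15,0],[0,0,0]],[255,[1,0.15,0],[0,0,0]],[255,[0,0,0],[0,0,0]]]';  python3 -m crank '[[255,[1,0.15,0],[0,0,0]],[255,[0,0,0],[0,0,0]]]'
```

```text
t: 12.8
ee_pos: [0.5355, -0.2193, 0.0715]
orientation: [-3.14, -0.0, 1.726]
wrist_force: [-3.6, -0.9, 8.8]
grip_width: 0.136
grip_force: 60.0
t: 13.18
ee_pos: [0.5375, -0.219, 0.0716]
orientation: [-3.14, -0.0, 1.726]
wrist_force: [-3.4, -0.5, 8.7]
grip_width: 0.132
grip_force: 60.0
t: 13.42
ee_pos: [0.5385, -0.2189, 0.0716]
orientation: [-3.14, -0.0, 1.726]
wrist_force: [-3.7, -0.5, 8.9]
grip_width: 0.136
grip_force: 60.0
```

It's past the butting line (−15 mm) with no rise in force, so the bar is in the mouths. Continuing.

```bash
python3 -m crank '[[255,[2,0.3,0],[0,0,0]],[255,[2,0.3,0],[0,0,0]],[255,[2,0.3,0],[0,0,0]],[255,[2,0.3,0],[0,0,0]],[255,[0,0,0],[0,0,0]]]'; python3 -m crank '[[255,[2,0.3,0],[0,0,0]],[255,[2,0.3,0],[0,0,0]],[255,[2,0.3,0],[0,0,0]],[255,[2,0.3,0],[0,0,0]],[255,[0,0,0],[0,0,0]]]'; python3 -m crank '[[255,[2,0.3,0],[0,0,0]],[255,[2,0.3,0],[0,0,0]],[255,[2,0.3,0],[0,0,0]],[255,[0,0,0],[0,0,0]]]'
```

```text
t: 14.05
ee_pos: [0.5467, -0.2176, 0.0716]
orientation: [-3.14, -0.0, 1.726]
wrist_force: [-2.3, 0.4, 8.5]
grip_width: 0.138
grip_force: 60.0
t: 14.68
ee_pos: [0.5547, -0.2164, 0.0716]
orientation: [-3.14, -0.0, 1.726]
wrist_force: [-2.5, -0.0, 9.4]
grip_width: 0.135
grip_force: 60.0
t: 15.18
ee_pos: [0.5607, -0.2155, 0.0716]
orientation: [-3.14, -0.0, 1.726]
wrist_force: [-2.4, 0.3, 9.6]
grip_width: 0.133
grip_force: 60.0
```

```bash
for i in 1; do python3 -m crank '[[255,[1,0.15,0],[0,0,0]],[255,[1,0.15,0],[0,0,0]],[255,[0,0,0],[0,0,0]]]'; python3 -m crank '[[255,[1,0.15,0],[0,0,0]],[255,[0,0,0],[0,0,0]]]';  python3 -m crank '[[255,[0.7,0.1,0],[0,0,0]],[255,[0,0,0],[0,0,0]]]'; done | grep -E "ee|wrist"
```

```text
ee_pos: [0.5625, -0.2153, 0.0716]
wrist_force: [-4.1, -1.0, 9.1]
ee_pos: [0.5635, -0.2151, 0.0716]
wrist_force: [-2.7, -1.4, 9.5]
ee_pos: [0.5641, -0.215, 0.0716]
wrist_force: [-3.3, 0.5, 9.8]
```

```bash
for i in 1; do python3 -m crank '[[255,[0.6,0.1,0],[0,0,0]],[255,[0,0,0],[0,0,0]]]'; python3 -m crank '[[255,[0.6,0.1,0],[0,0,0]],[255,[0,0,0],[0,0,0]]]'; done | grep -E "ee|wrist"
```

```text
ee_pos: [0.5647, -0.215, 0.0716]
wrist_force: [-3.1, 0.7, 9.3]
ee_pos: [0.5653, -0.2148, 0.0716]
wrist_force: [-3.4, -0.8, 9.4]
```

```bash
for i in 1; do python3 -m crank '[[255,[0.6,0.1,0],[0,0,0]],[255,[0,0,0],[0,0,0]]]'; python3 -m crank '[[255,[0.6,0.1,0],[0,0,0]],[255,[0,0,0],[0,0,0]]]'; done | grep -E "ee|wrist"
```

```text
ee_pos: [0.5659, -0.2148, 0.0716]
wrist_force: [-3.5, -0.5, 8.8]
ee_pos: [0.5659, -0.2147, 0.0715]
wrist_force: [-5.5, -0.9, 11.3]
```

The back stop is felt at x = 565.9 mm. I'll back off about 1 mm, ease up towards the roof behind the lips, and check.

```bash
for i in 1; do python3 -m crank '[[255,[-1.6,-0.25,0],[0,0,0]],[255,[0,0,0],[0,0,0]]]'; python3 -m crank '[[255,[0,0,1],[0,0,0]],[255,[0,0,1],[0,0,0]],[255,[0,0,1],[0,0,0]],[255,[0,0,0],[0,0,0]]]';python3 -m crank '[[255,[0,0,1],[0,0,0]],[255,[0,0,0],[0,0,0]]]'; done | grep -E "ee|wrist"
```

```text
ee_pos: [0.5658, -0.2148, 0.0718]
wrist_force: [0.2, 1.2, 8.4]
ee_pos: [0.5658, -0.2148, 0.0748]
wrist_force: [-0.7, 1.9, 9.0]
ee_pos: [0.5658, -0.2148, 0.0756]
wrist_force: [-1.1, 1.3, 7.0]
```

Up 4 mm and the upward force is dropping, so the bar touches the roof behind the lips. Letting go.

```bash
python3 -m crank '[[0,[0,0,0],[0,0,0]],[0,[0,0,0],[0,0,0]],[0,[0,0,0],[0,0,0]],[0,[0,0,0],[0,0,0]],[0,[0,0,0],[0,0,0]],[0,[0,0,0],[0,0,0]],[0,[0,0,0],[0,0,0]],[0,[0,0,0],[0,0,0]]]' && python3 -m crank '[[0,[0,0,15],[0,0,0]],[0,[0,0,25],[0,0,0]],[0,[0,0,40],[0,0,0]],[0,[-10,0,40],[0,0,0]],[0,[-50,0,20],[0,0,0]],[0,[-50,0,0],[0,0,0]],[0,[0,0,0],[0,0,0]],[0,[0,0,0],[0,0,0]]]'; python3 - <<'E'
from plant import env
from h import *
c=env.read_camera("top");s=env.read_camera("scene");w=wrist(env)[1]
f=lambda i,x0,y0,x1,y1:cv2.resize(i[y0:y1,x0:x1],(400,300),interpolation=cv2.INTER_CUBIC)
a=np.hstack([f(c["color"],280,165,370,233),f(s["color"],250,140,340,208)])
b=np.hstack([cv2.resize(w["color"],(400,300)),cv2.resize(c["color"],(400,300))])
cv2.imwrite("pics/end.png",np.vstack([a,b]))
E
```

```text
t: 19.05
ee_pos: [0.5656, -0.2148, 0.0757]
orientation: [3.142, 0.0, 1.726]
wrist_force: [-0.4, 0.2, 0.4]
grip_width: 0.986
grip_force: 0.0
t: 20.05
ee_pos: [0.4566, -0.2152, 0.2168]
orientation: [3.14, 0.001, 1.726]
wrist_force: [0.3, 0.3, -0.1]
grip_width: 1.001
grip_force: 0.0
```

View pics/end.png

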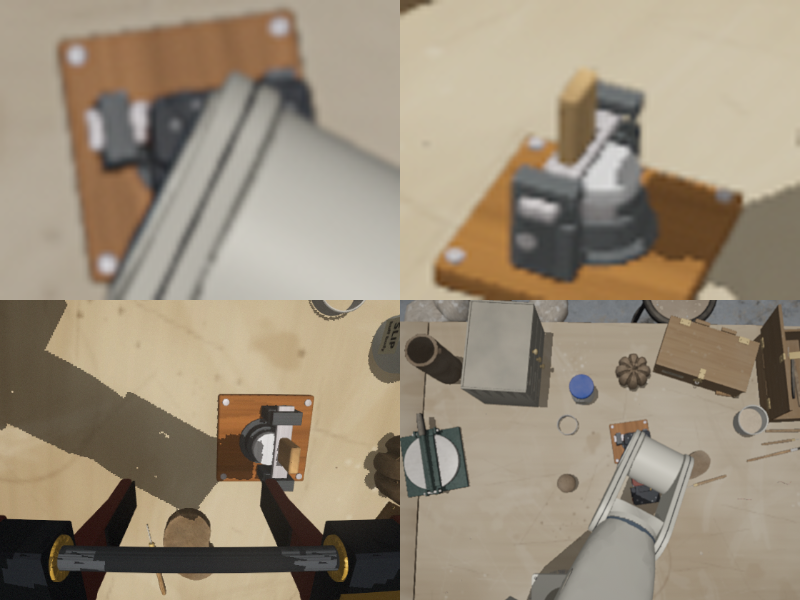

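The final views show the keeper through both claws: its bar end is visible in the near claw's slot at (540,205) of the scene crop, the tab stands upright, and the plunger is held down underneath. The bystanders haven't moved and the gripper is clear. Handing in.

```bash
python3 -c "
from plant import env
print(env.close_job())"
```

```text
the job is handed in; nothing more can be done
None
```

The job is handed in at about 20 s: the keeper is home in both slots behind the lips with the plunger trapped under it, the gripper is clear, and the mushroom, ring cutter and slab were not touched; the hand-in call gave no verdict.

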